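# Snap the steel muddler into its spring clips

## Robot

A 6-joint arm with a two-finger parallel gripper is mounted at the origin on a cart in front of the work surface, level with it; the furniture and walls round the work are solid. World frame = base frame: x ahead of the robot, y to its left, z up, the work surface at z = 0. Lengths are in mm, angles in rad, forces in N, time in s.
With the tool pointing down it reaches from about 275 to 1000 mm from the base axis. Payload 8.4 kg.
Tool frame: the origin (TCP) lies midway between the tips of the shut fingers; the grasp point (between the pads) lies 19 mm behind it; z points along the fingers, y is the line along which they close (so a half turn about z gives the same grasp; the last joint's range is limited). The gripper opens to 85 mm and grips with 20 to 120 N. Pads are 22 mm wide; open, the fingers measure 114 mm over their backs; the gripper's body (76 mm by 85 mm) begins 54 mm behind the grasp point. The pads swing forward as they close: fully open they stand 13 mm farther back than shut.
Start: joints at [-1.157, 0.353, 1.633, -0, 1.155, -0.002], TCP at [252.45, -571.749, 231.281] pointing down, gripper open.
Joint ranges: [-2.63, 2.63], [-0.92, 2.1], [0.06, 2.66], [-1.3, 4.44], [0, 2.69], [-3.02, 3.02]. Speed limits (rad/s): [2.22, 2.22, 2.79, 3.14, 3.14, 3.14].

## Interface

Orientations are given as [roll, pitch, yaw] about the fixed x, y, z axes, in that order (R = Rz(yaw) Ry(pitch) Rx(roll)).
In Python, from rig import monitor, imaging, r gives the robot as it stands.
- The arm moves only by the tool drive_tool, never from a script. Its argument "plan" is a list of rows, each an object of numbers: "x", "y", "z": the shift along the tool's x, y, z in units of 50 mm (1.0 is 50 mm); "ax", "ay", "az": the turn, a rotation vector about the tool's x, y, z in units of 6 degrees (1.0 is 6 degrees); "hand": the finger opening in mm, from 0 to 85.4. In form: [{"x": .., "y": .., "z": .., "ax": .., "ay": .., "az": .., "hand": ..}, ...]. A call has 1 to 8 rows; each row is the pose to reach, as a shift and turn from the pose commanded when the call began, along the tool's axes at that moment; what a row does not reach only later rows make up. A row lasts 1/10 s, in which the tool goes at most 50 mm and 8.59 degrees, less where a joint would pass 70% of its speed; a pose out of reach is approached as far as the arm can. A call with a gripper value outside its range is refused whole. The fingers move at their own pace and stop on an object; "grip_force" is the grip in N (left out, the last holds). Time passes only in rows, so rows that repeat a pose let the fingers close. It gives the time, the measured TCP pose, the force, the opening and the grip force at its end, in the units of the state.
- monitor.sense(): the state, without advancing time (a new reading comes with each control period).
- imaging.grab_frame(name): name is "scene" or "top"; returns the picture (400x640x3 uint8, red, green, blue); there is no depth.
- imaging.camera_info(name): a dict with "mtx" (3x3 intrinsics, pixels), "R" (3x3) and "t" (3): a world point X has camera coordinates R X + t. Camera axes: x right, y down, z forward; pixel columns grow to the right and rows downward; lengths in mm; the calibration is good to about 2 mm. A picture is of the moment at which its call begins. camera_info takes no time and is no camera call.
- r.sign_off(): hands the job in; it is judged then, once.
The state is a dict: "clock": time; "qpos": joint angles; "qvel": joint speeds; "joint_efforts": joint torques, N m; "eef_pos": TCP position; "tcp_rot": TCP orientation; "contact_force": force on the tool from outside, world axes, zero at the start; "wrist_torque": the same for the moment, N m; "opening": opening from 0.0 (shut) to 1.0 (fully open); "grasp_force": force on a finger pad.
Only numpy, scipy, OpenCV 4.12 (cv2) and the standard library are available. Lean on these libraries where they do the work, as an engineer would, in place of code of your own. Each camera call takes 0.05 s, during which the arm holds its last target. There are 200 camera calls.

## Task

Put the straight steel muddler away in its holder: press it sideways down into both spring clips until it has snapped fully home, roughly centred between its two ends, and let go. Leave the turned wooden muddler where it lies.

Things in the scene. Friction and masses are not known exactly. Their poses are not given: they have to be found in the camera images.
- steel_muddler_mid (a point): Centre of the straight bar muddler: a plain steel cylinder, 24 mm in diameter, 180 mm long, with rounded ends (one end a black plastic foot, 22 mm long), 0.15 kg, lying loose on the worktop. The point is half-way along, on its axis (12 mm up as it lies). Its y axis runs along the cylinder, either way round; x and z turn as it rolls.
- clip_seat (a point): Where the middle of the steel muddler's axis lies when home: 45 mm above the worktop. y (level) is the direction of its axis, either way round; z up. Two C clips of spring steel, each 14 mm wide, stand 52 mm to each side along y, open to the top. Between them are 90 mm free for the fingers, down to the board 35 mm below.
- clip_holder: Dark wooden board 56 x 172 x 10 mm fixed to the worktop; origin under its centre, y along it. It carries the two clips. Their flared jaw tips, 29 mm apart, reach 65 mm above the worktop; 55 mm up is a neck 16 mm wide. Pressed straight down with about 5 to 10 N in all, the cylinder spreads the jaws and snaps in below the neck, onto a saddle.
- wood_muddler_mid (a point): Centre of the turned wooden muddler, a waisted wooden stick 187 mm long and 25 mm thick that lies on the worktop (point 12 mm above it); y runs along it. Not to be moved. (Wall cupboards hang less than 0.6 m over the worktop from about x = 0.58 m on: draw the arm in before swinging it round.)
Things that resemble listed ones, but are neither listed nor needed, are in the scene too. Leave any red look-alike of the clip_holder alone.

How it is judged:
By the outcome, as a careful person would: the job done as asked, in the order asked, and still so for the second after the job is handed in, with the robot touching nothing.
It also fails if it takes over 54 s, if anything falls off the work surface, if the arm or the gripper's body presses on something with over 40 N, if the wrist force passes 120 N, or if a joint passes its speed limit or range.

## Working session

There is one attempt and no reset: what is moved stays moved. The work goes in short steps, Python scripts to look and compute and a tool call to move; the robot and the scene stay as the last step left them, time stands still between calls to the robot, and variables do not carry over. Pictures are saved under pics/ and viewed, at most 10 in all, crops included, and the job is handed in when it is done.

Besides the shell and the picture viewer there is one more tool, called after "Request:" by a JSON object that holds its "name" and its "arguments", one argument or row to a line. drive_tool: Moves the arm, as the interface text tells. Its arguments: {"type":"object","properties":{"plan":{"type":"array","items":{"type":"object","properties":{"x":{"type":"number"},"y":{"type":"number"},"z":{"type":"number"},"ax":{"type":"number"},"ay":{"type":"number"},"az":{"type":"number"},"hand":{"type":"number"}}}},"grip_force":{"type":"number"}},"required":["plan"]}

```bash
mkdir -p pics; ls
python3 - <<'E'
from rig import monitor, imaging, r
import cv2
for n in("scene","top"):
    im=imaging.grab_frame(n); cv2.imwrite(f"pics/{n}0.png",im[:,:,::-1]); i=imaging.camera_info(n); print(n,i["mtx"],i["R"],i["t"])
s=monitor.sense();print(s)
E
```

```text
pics
scene [[414.63109427   0.         321.38546501]
 [  0.         414.63109427 202.78769687]
 [  0.           0.           1.        ]] [[-0.53601172 -0.84416641  0.00863157]
 [-0.65252914  0.40779934 -0.63867474]
 [ 0.53562781 -0.3479695  -0.76942841]] [ 434.44252678  249.91528743 1380.22771504]
top [[484.94272115   0.         317.41751059]
 [  0.         484.94272115 204.61215602]
 [  0.           0.           1.        ]] [[-0.02054574 -0.99978501  0.00279355]
 [-0.99589062  0.02021904 -0.08827832]
 [ 0.08820286 -0.00459581 -0.99609193]] [ 235.69442207  456.53312293 1738.16727506]
{'clock': 0.1, 'qpos': array([-1.15739214e+00,  3.53543060e-01,  1.63405518e+00,  2.33959992e-05,
        1.15521599e+00, -2.36006663e-03]), 'qvel': array([ 0.00031782, -0.00043438, -0.00044026,  0.00038443, -0.00026086,
       -0.00141794]), 'joint_efforts': array([-5.22938590e-04, -6.06357121e+01, -3.42817640e+01, -1.57132677e-04,
        3.95153431e-03, -1.94862537e-06]), 'eef_pos': array([ 252.28838576, -571.350045  ,  230.66110284]), 'tcp_rot': array([-3.14037113e+00, -2.42759619e-05,  4.15754777e-01]), 'contact_force': array([0.5523129 , 0.26061668, 0.27608495]), 'wrist_torque': array([ 0.02633388, -0.00344954, -0.0505641 ]), 'grasp_force': 0.0, 'opening': 0.9997040252588206}
```

View pics/scene0.png

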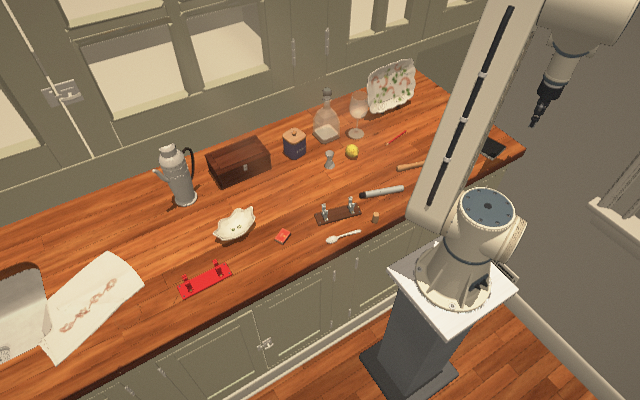

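View pics/top0.png

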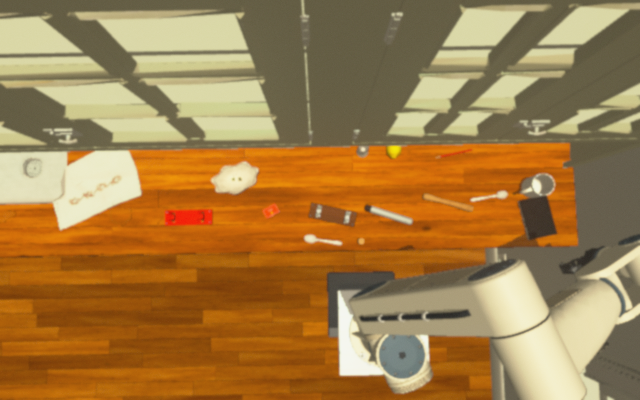

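The scene shows these candidates (top-camera pixels):
- Steel muddler: light cylinder with a black foot at (388,214).
- Wooden muddler: (448,202). Spoons at (490,197) and (322,240). None of these is the target.
- Holder: dark board with two clips at (332,214). The red look-alike is at (189,217).

I choose (388,214) and (332,214), and will check both in a crop while measuring.

```bash
cat > h.py <<'E'
from rig import monitor, imaging, r
import cv2, numpy as np
def ray(n,uv,z):
    i=imaging.camera_info(n); R=np.array(i["R"]);t=np.array(i["t"])
    d=R.T@np.linalg.inv(i["mtx"])@np.array([uv[0],uv[1],1.]); o=-R.T@t
    return (o+d*(z-o[2])/d[2])
def proj(n,X):
    i=imaging.camera_info(n); c=i["mtx"]@(np.array(i["R"])@np.array(X,float)+np.array(i["t"])); return c[:2]/c[2]
E
python3 - <<'E'
from h import *
a=cv2.imread("pics/top0.png"); b=cv2.imread("pics/scene0.png")
A=a[185:245,300:420]; B=b[170:260,300:420]
cv2.imwrite("pics/crop.png",np.vstack([cv2.resize(A,None,fx=5,fy=5,interpolation=2),cv2.resize(B[:50],None,fx=5,fy=5,interpolation=2)]))
def line(n,im,x0,x1,y0,y1,z,f):
    m=np.zeros(im.shape[:2],np.uint8); h=cv2.cvtColor(im,cv2.COLOR_BGR2HSV)
    m[y0:y1,x0:x1]=f(h[y0:y1,x0:x1]).astype(np.uint8)
    k,l,st,c=cv2.connectedComponentsWithStats(m); j=1+np.argmax(st[1:,4])
    p=np.argwhere(l==j)[:,::-1].astype(np.float32); q=cv2.minAreaRect(p); 
    bx=cv2.boxPoints(q); print(n,st[j],q)
    W=np.array([ray(n,u,z)[:2] for u in bx]); 
    print(W.round(0).tolist(),W.mean(0).round(1))
steel=lambda h:((h[...,1]<110)|(h[...,2]<70))
dark=lambda h:(h[...,2]<115)
line("top",a,361,418,195,230,12,steel)
line("top",a,305,360,198,230,10,dark)
line("scene",b,357,407,180,204,12,steel)
line("scene",b,310,365,192,230,10,dark)
E
```

```text
top [366 206  47  19 289] ((388.9999694824219, 214.5), (47.769630432128906, 6.41635799407959), 17.87869644165039)
[[438.0, 53.0], [460.0, 45.0], [403.0, -119.0], [381.0, -111.0]] [420.6 -33.1]Traceback (most recent call last):
  File "<stdin>", line 16, in <module>
  File "<stdin>", line 8, in line
    return _wrapfunc(a, 'argmax', axis=axis, out=out, **kwds)
    return bound(*args, **kwds)
ValueError: attempt to get argmax of an empty sequence
```

View pics/crop.png

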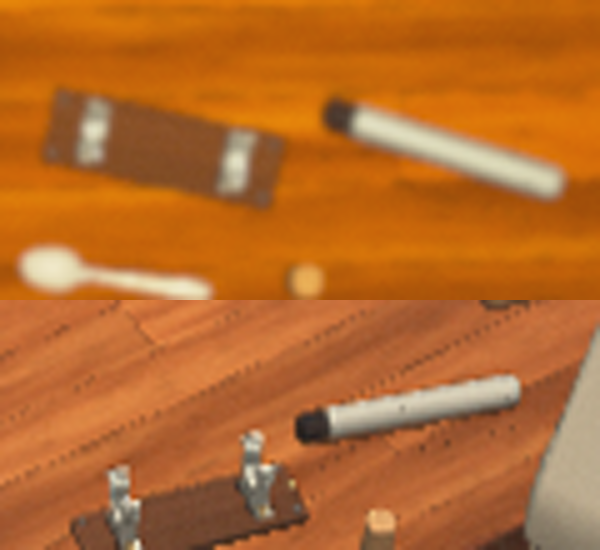

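The crop confirms both. The steel cylinder has a black foot at its left end, and the dark brown board has two steel clips. Next, the holder's pose.

Run:
```python
from h import *
a=cv2.imread("pics/top0.png"); b=cv2.imread("pics/scene0.png")
h=cv2.cvtColor(a,cv2.COLOR_BGR2HSV)
print(h[216,325:335].tolist()[:3],h[225,325],h[208,330])
def rect(n,im,x0,x1,y0,y1,z,f):
    m=np.zeros(im.shape[:2],np.uint8); h=cv2.cvtColor(im,cv2.COLOR_BGR2HSV).astype(int)
    m[y0:y1,x0:x1]=f(h[y0:y1,x0:x1]).astype(np.uint8)
    k,l,st,c=cv2.connectedComponentsWithStats(m); j=1+np.argmax(st[1:,4])
    p=np.argwhere(l==j)[:,::-1].astype(np.float32); W=np.array([ray(n,u,z)[:2] for u in p]).astype(np.float32)
    q=cv2.minAreaRect(W);print(n,st[j],q)
rect("top",a,305,360,198,230,10,lambda h:(h[...,2]<140)|(h[...,1]<150))
rect("top",a,361,418,195,230,12,lambda h:((h[...,1]<110)|(h[...,2]<70)))
rect("scene",b,310,365,203,226,10,lambda h:(h[...,2]<115))
rect("scene",b,357,407,180,204,12,lambda h:((h[...,1]<110)|(h[...,2]<70)))
# clip blobs (bright, unsaturated) 
m=np.zeros(a.shape[:2],np.uint8); m[198:230,305:360]=(h[198:230,305:360,1]<120)
k,l,st,c=cv2.connectedComponentsWithStats(m)
for j in range(1,k): print(st[j],c[j],ray("top",c[j],40))
```

```text
[[12, 176, 132], [13, 185, 131], [13, 181, 131]] [ 16 243 218] [ 12 175 134]
top [309 204  47  22 611] ((425.5334777832031, 173.402099609375), (164.86061096191406, 52.47746276855469), 76.06179809570312)
top [366 206  47  19 289] ((420.60345458984375, -33.139007568359375), (173.20216369628906, 23.455181121826172), 70.86408996582031)
scene [314 205  48  21 301] ((420.58135986328125, 176.78184509277344), (172.28651428222656, 56.57815170288086), 76.98397064208984)
scene [359 185  45  13 280] ((421.6763916015625, -28.475616455078125), (183.23306274414062, 32.376747131347656), 71.42301177978516)
[315 205   7  13  72] [318.18055556 211.125     ] [436.01477713 224.16495223  40.        ]
[343 211   8  13  77] [346.66233766 217.16883117] [412.27693122 122.78444809  40.        ]
```

Measured poses agree across both views:
- Muddler centre is about (421,-33), axis at 71°.
- Seat is about (424.5,173.5), axis at 76.7°.

First move is to hover over the muddler.

Request:
{"name": "drive_tool", "arguments": {
  "plan": [
    {"x": 7.44,"y": -8.49,"z": 1.5,"az": -7.87,"hand": 85},
    {"x": 7.44,"y": -8.49,"z": 1.5,"az": -7.87,"hand": 85},
    {"x": 7.44,"y": -8.49,"z": 1.5,"az": -7.87,"hand": 85},
    {"x": 7.44,"y": -8.49,"z": 1.5,"az": -7.87,"hand": 85},
    {"x": 7.44,"y": -8.49,"z": 1.5,"az": -7.87,"hand": 85},
    {"x": 7.44,"y": -8.49,"z": 1.5,"az": -7.87,"hand": 85},
    {"x": 7.44,"y": -8.49,"z": 1.5,"az": -7.87,"hand": 85},
    {"x": 7.44,"y": -8.49,"z": 1.5,"az": -7.87,"hand": 85}
  ]
}}

```text
invalid input
```

Request:
{"name": "drive_tool", "arguments": {
  "plan": [
    {"x": 7.44,"y": -8.49,"z": 1.5,"ax": 0,"ay": 0,"az": -7.87,"hand": 85},
    {"x": 7.44,"y": -8.49,"z": 1.5,"ax": 0,"ay": 0,"az": -7.87,"hand": 85},
    {"x": 7.44,"y": -8.49,"z": 1.5,"ax": 0,"ay": 0,"az": -7.87,"hand": 85},
    {"x": 7.44,"y": -8.49,"z": 1.5,"ax": 0,"ay": 0,"az": -7.87,"hand": 85},
    {"x": 7.44,"y": -8.49,"z": 1.5,"ax": 0,"ay": 0,"az": -7.87,"hand": 85},
    {"x": 7.44,"y": -8.49,"z": 1.5,"ax": 0,"ay": 0,"az": -7.87,"hand": 85},
    {"x": 7.44,"y": -8.49,"z": 1.5,"ax": 0,"ay": 0,"az": -7.87,"hand": 85},
    {"x": 7.44,"y": -8.49,"z": 1.5,"ax": 0,"ay": 0,"az": -7.87,"hand": 85}
  ],
  "grip_force": 60
}}

```text
clock: 0.9
eef_pos: [371.1, -191.5, 178.4]
tcp_rot: [3.141, -0.0, 1.24]
contact_force: [1.8, 0.7, -0.2]
opening: 0.995
grasp_force: 0.0
```

Request:
{"name": "drive_tool", "arguments": {
  "plan": [
    {"x": 1.0,"y": -0.08,"z": 0,"ax": 0,"ay": 0,"az": 0,"hand": 85},
    {"x": 2.0,"y": -0.08,"z": 0.4,"ax": 0,"ay": 0,"az": 0,"hand": 85},
    {"x": 3.0,"y": -0.08,"z": 0.8,"ax": 0,"ay": 0,"az": 0,"hand": 85},
    {"x": 3.3,"y": -0.08,"z": 1.36,"ax": 0,"ay": 0,"az": 0,"hand": 85},
    {"x": 3.3,"y": -0.08,"z": 1.36,"ax": 0,"ay": 0,"az": 0,"hand": 85},
    {"x": 3.3,"y": -0.08,"z": 1.36,"ax": 0,"ay": 0,"az": 0,"hand": 85}
  ]
}}

```text
clock: 1.5
eef_pos: [420.2, -35.7, 110.1]
tcp_rot: [-3.14, 0.001, 1.242]
contact_force: [-0.3, -0.3, -0.2]
opening: 1.0
grasp_force: 0.0
```

Run:
```python
from h import *
s=monitor.sense(); print(s["eef_pos"],s["tcp_rot"],s["contact_force"])
a=imaging.grab_frame("top")[:,:,::-1]; b=imaging.grab_frame("scene")[:,:,::-1]
cv2.imwrite("pics/v1.png",np.vstack([cv2.resize(a[170:240,310:430],None,fx=5,fy=4,interpolation=2),cv2.resize(b[130:220,320:440],None,fx=5,fy=3.5,interpolation=2)])[:600])
```

```text
[420.22477586 -35.67968228 110.11832318] [-3.13951277e+00  6.67855498e-04  1.24178050e+00] [-0.3117357  -0.25959886 -0.17139798]
```

View pics/v1.png

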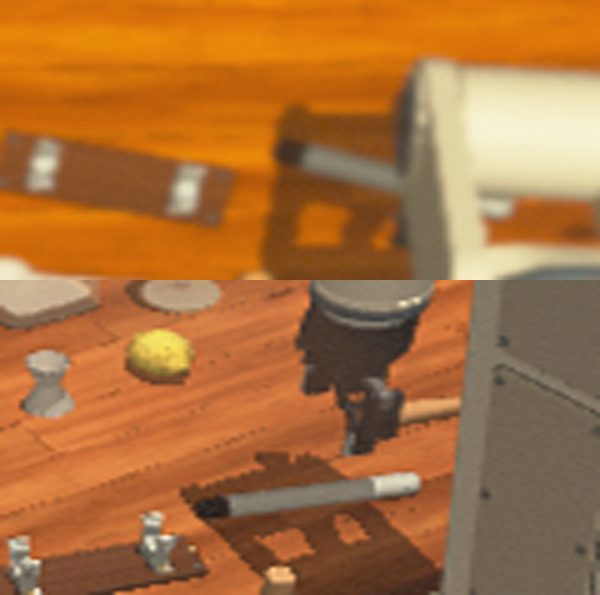

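The open fingers straddle the muddler. The wrist sits over it and both views show clear space around it, so I descend and close.

Request:
{"name": "drive_tool", "arguments": {
  "plan": [
    {"x": 0.05,"y": 0,"z": 0.8,"ax": 0,"ay": 0,"az": 0,"hand": 85},
    {"x": 0.05,"y": 0,"z": 1.5,"ax": 0,"ay": 0,"az": 0,"hand": 85},
    {"x": 0.05,"y": 0,"z": 2.0,"ax": 0,"ay": 0,"az": 0,"hand": 85},
    {"x": 0.05,"y": 0,"z": 2.14,"ax": 0,"ay": 0,"az": 0,"hand": 85},
    {"x": 0.05,"y": 0,"z": 2.14,"ax": 0,"ay": 0,"az": 0,"hand": 60},
    {"x": 0.05,"y": 0,"z": 2.14,"ax": 0,"ay": 0,"az": 0,"hand": 40},
    {"x": 0.05,"y": 0,"z": 2.14,"ax": 0,"ay": 0,"az": 0,"hand": 15},
    {"x": 0.05,"y": 0,"z": 2.14,"ax": 0,"ay": 0,"az": 0,"hand": 10}
  ],
  "grip_force": 60
}}

```text
clock: 2.4
eef_pos: [422.5, -33.8, 4.7]
tcp_rot: [3.14, -0.0, 1.24]
contact_force: [0.3, -0.4, -0.0]
opening: 0.326
grasp_force: 0.2
```

Request:
{"name": "drive_tool", "arguments": {
  "plan": [
    {"x": 0,"y": 0,"z": 0,"ax": 0,"ay": 0,"az": 0,"hand": 10},
    {"x": 0,"y": 0,"z": 0,"ax": 0,"ay": 0,"az": 0,"hand": 10},
    {"x": 0,"y": 0,"z": 0,"ax": 0,"ay": 0,"az": 0,"hand": 10},
    {"x": 0,"y": 0,"z": 0,"ax": 0,"ay": 0,"az": 0,"hand": 10}
  ]
}}

```text
clock: 2.8
eef_pos: [422.3, -33.8, 4.7]
tcp_rot: [3.14, -0.0, 1.24]
contact_force: [-2.9, -1.4, 12.9]
opening: 0.253
grasp_force: 58.2
```

Request:
{"name": "drive_tool", "arguments": {
  "plan": [
    {"x": 0,"y": 0,"z": -0.2,"ax": 0,"ay": 0,"az": 0,"hand": 10},
    {"x": 0,"y": 0,"z": -0.5,"ax": 0,"ay": 0,"az": 0,"hand": 10},
    {"x": 0,"y": 0,"z": -0.6,"ax": 0,"ay": 0,"az": 0,"hand": 10},
    {"x": 0,"y": 0,"z": -0.6,"ax": 0,"ay": 0,"az": 0,"hand": 10}
  ]
}}

```text
clock: 3.2
eef_pos: [422.4, -33.7, 34.6]
tcp_rot: [3.139, -0.001, 1.24]
contact_force: [-0.1, -0.3, -2.1]
opening: 0.254
grasp_force: 59.5
```

Run:
```python
from h import *
s=monitor.sense(); print(s["eef_pos"],s["tcp_rot"],s["contact_force"],s["wrist_torque"],s["opening"])
b=imaging.grab_frame("scene")[:,:,::-1]
cv2.imwrite("pics/v2.png",cv2.resize(b[150:220,330:430],None,fx=8,fy=8,interpolation=2))
```

```text
[422.43155697 -33.7037465   34.55970298] [ 3.13949879e+00 -5.41129385e-04  1.24000167e+00] [-0.0775889  -0.30856829 -2.07149086] [ 0.0418523  -0.00446188 -0.03721892] 0.25374972592390427
```

View pics/v2.png

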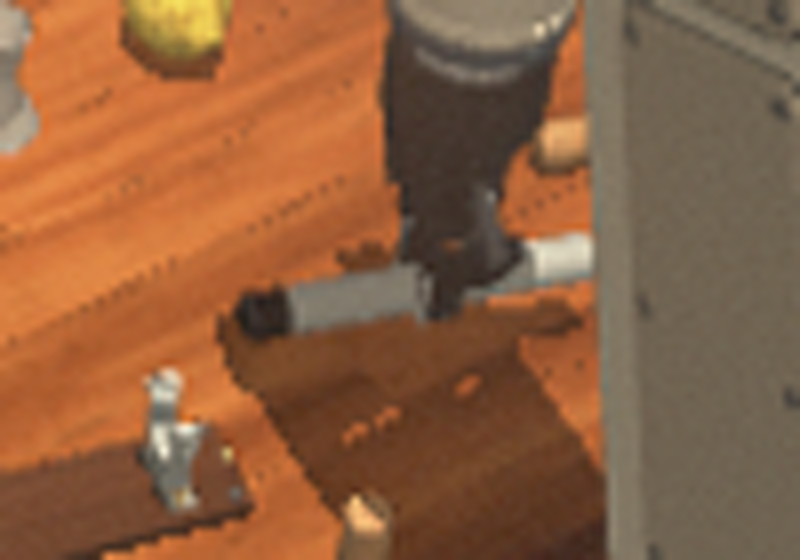

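Held level and gripped near the middle, well clear of the table. Now raise and carry it over the clips.

Request:
{"name": "drive_tool", "arguments": {
  "plan": [
    {"x": 0,"y": 0,"z": -0.8,"ax": 0,"ay": 0,"az": 0,"hand": 10},
    {"x": 0.5,"y": -0.15,"z": -1.5,"ax": 0,"ay": 0,"az": -0.2,"hand": 10},
    {"x": 1.3,"y": -0.43,"z": -1.5,"ax": 0,"ay": 0,"az": -0.5,"hand": 10},
    {"x": 2.2,"y": -0.73,"z": -1.5,"ax": 0,"ay": 0,"az": -0.94,"hand": 10},
    {"x": 3.0,"y": -1.0,"z": -1.5,"ax": 0,"ay": 0,"az": -0.94,"hand": 10},
    {"x": 3.6,"y": -1.2,"z": -1.5,"ax": 0,"ay": 0,"az": -0.94,"hand": 10},
    {"x": 3.93,"y": -1.31,"z": -1.5,"ax": 0,"ay": 0,"az": -0.94,"hand": 10},
    {"x": 3.93,"y": -1.31,"z": -1.5,"ax": 0,"ay": 0,"az": -0.94,"hand": 10}
  ]
}}

```text
clock: 4.05
eef_pos: [423.4, 175.3, 108.1]
tcp_rot: [-3.141, -0.0, 1.341]
contact_force: [0.2, -0.7, -2.0]
opening: 0.254
grasp_force: 59.7
```

Run:
```python
from h import *
s=monitor.sense(); print(s["eef_pos"],s["tcp_rot"],s["contact_force"],s["wrist_torque"],s["opening"])
a=imaging.grab_frame("top")[:,:,::-1];b=imaging.grab_frame("scene")[:,:,::-1]
cv2.imwrite("pics/t3.png",a);cv2.imwrite("pics/s3.png",b)
p=s["eef_pos"]; print(proj("top",p),proj("scene",p),proj("scene",[424.5,173.5,45]))
cv2.imwrite("pics/v3.png",np.vstack([cv2.resize(a[180:235,290:390],None,fx=6,fy=4.5,interpolation=2),cv2.resize(b[165:235,290:390],None,fx=6,fy=5,interpolation=2)])[:600])
```

```text
[423.3725602  175.31303907 108.05909015] [-3.14123754e+00 -1.03331029e-04  1.34109079e+00] [ 0.22063272 -0.70009186 -1.96511754] [ 0.07068076 -0.02591433 -0.02365761] 0.2535223070884799
[332.55061388 213.02071335] [338.51922074 196.02205232] [338.06032054 206.88012753]
```

View pics/v3.png

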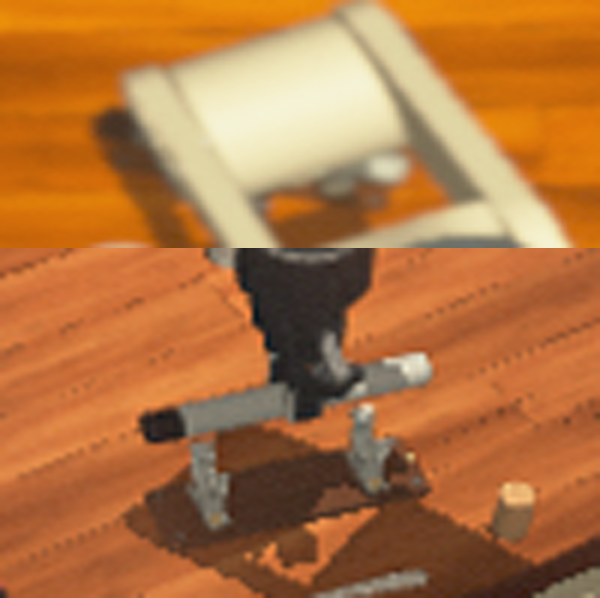

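The muddler hangs parallel above both clips, roughly centred end to end (ends at scene pixels 313 and 362). I'll check the lateral position by comparing the jaw-tip pixels in the first scene image with projections.

Run:
```python
from h import *
th=np.deg2rad(76.7);u=np.array([np.cos(th),np.sin(th)]);v=np.array([np.sin(th),-np.cos(th)])
c=np.array([424.5,173.5])
for s in(52,-52):
    print("clip",s,[proj("scene",[*(c+s*u+k*v),65]).round(1).tolist() for k in(-15,15)],proj("scene",[*(c+s*u),10]).round(1))
b=cv2.imread("pics/scene0.png"); cv2.imwrite("pics/z.png",cv2.resize(b[194:226,312:364],None,fx=15,fy=15,interpolation=0))
b=cv2.imread("pics/s3.png");h=cv2.cvtColor(b,cv2.COLOR_BGR2HSV)
p=np.array([423.4,175.3]);
for s in (-90,90): print("bar end",proj("scene",[*(p+s*u),115.4]).round(1))
```

```text
clip 52 [[326.1, 210.1], [323.3, 203.9]] [324.5 216.4]
clip -52 [[353.2, 202.9], [350.1, 196.9]] [350.7 209.3]
bar end [362.3 188.5]
bar end [314.3 200.9]
```

View pics/z.png

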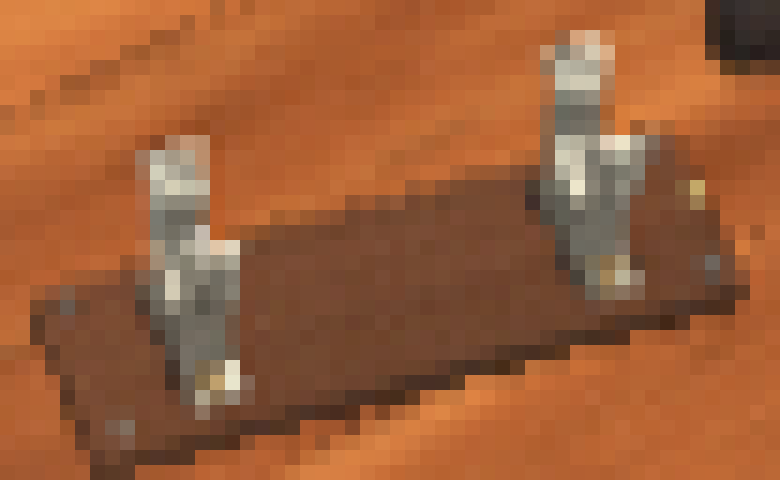

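The predicted tips match the observed ones to about 0.6 px (2 mm), so the seat is confirmed at about (424.3,172.8). I'll apply that small correction and descend in steps.

Request:
{"name": "drive_tool", "arguments": {
  "plan": [
    {"x": -0.04,"y": 0.03,"z": 0.4,"ax": 0,"ay": 0,"az": 0,"hand": 10},
    {"x": -0.04,"y": 0.03,"z": 0.7,"ax": 0,"ay": 0,"az": 0,"hand": 10},
    {"x": -0.04,"y": 0.03,"z": 0.9,"ax": 0,"ay": 0,"az": 0,"hand": 10},
    {"x": -0.04,"y": 0.03,"z": 1.0,"ax": 0,"ay": 0,"az": 0,"hand": 10},
    {"x": -0.04,"y": 0.03,"z": 1.05,"ax": 0,"ay": 0,"az": 0,"hand": 10},
    {"x": -0.04,"y": 0.03,"z": 1.05,"ax": 0,"ay": 0,"az": 0,"hand": 10}
  ]
}}

```text
clock: 4.75
eef_pos: [424.1, 170.8, 56.0]
tcp_rot: [-3.141, 0.001, 1.338]
contact_force: [-1.9, -0.2, -0.2]
opening: 0.255
grasp_force: 59.7
```

Request:
{"name": "drive_tool", "arguments": {
  "plan": [
    {"x": 0,"y": 0,"z": 0.08,"ax": 0,"ay": 0,"az": 0,"hand": 10},
    {"x": 0,"y": 0,"z": 0.12,"ax": 0,"ay": 0,"az": 0,"hand": 10},
    {"x": 0,"y": 0,"z": 0.16,"ax": 0,"ay": 0,"az": 0,"hand": 10},
    {"x": 0,"y": 0,"z": 0.16,"ax": 0,"ay": 0,"az": 0,"hand": 10}
  ]
}}

```text
clock: 5.15
eef_pos: [424.8, 171.5, 48.5]
tcp_rot: [3.141, -0.001, 1.338]
contact_force: [-2.6, 3.1, 1.4]
opening: 0.255
grasp_force: 60.0
```

Request:
{"name": "drive_tool", "arguments": {
  "plan": [
    {"x": 0.02,"y": 0,"z": 0.06,"ax": 0,"ay": 0,"az": 0,"hand": 10},
    {"x": 0.02,"y": 0,"z": 0.12,"ax": 0,"ay": 0,"az": 0,"hand": 10},
    {"x": 0.02,"y": 0,"z": 0.17,"ax": 0,"ay": 0,"az": 0,"hand": 10},
    {"x": 0.02,"y": 0,"z": 0.2,"ax": 0,"ay": 0,"az": 0,"hand": 10},
    {"x": 0.02,"y": 0,"z": 0.2,"ax": 0,"ay": 0,"az": 0,"hand": 10}
  ]
}}

```text
clock: 5.65
eef_pos: [424.2, 172.0, 37.9]
tcp_rot: [-3.14, 0.001, 1.338]
contact_force: [-5.7, 1.1, 4.4]
opening: 0.254
grasp_force: 60.3
```

Request:
{"name": "drive_tool", "arguments": {
  "plan": [
    {"x": 0,"y": 0,"z": 0.03,"ax": 0,"ay": 0,"az": 0,"hand": 10},
    {"x": 0,"y": 0,"z": 0.03,"ax": 0,"ay": 0,"az": 0,"hand": 10}
  ]
}}

```text
clock: 5.85
eef_pos: [424.2, 172.0, 37.6]
tcp_rot: [-3.14, 0.001, 1.338]
contact_force: [-11.1, -1.0, 26.8]
opening: 0.252
grasp_force: 62.6
```

It has bottomed on the saddle: force jumped to 27 N at exactly the expected height. Release and retreat upward.

Request:
{"name": "drive_tool", "arguments": {
  "plan": [
    {"x": 0,"y": 0,"z": -0.02,"ax": 0,"ay": 0,"az": 0,"hand": 30},
    {"x": 0,"y": 0,"z": -0.02,"ax": 0,"ay": 0,"az": 0,"hand": 50},
    {"x": 0,"y": 0,"z": -0.02,"ax": 0,"ay": 0,"az": 0,"hand": 70},
    {"x": 0,"y": 0,"z": -0.02,"ax": 0,"ay": 0,"az": 0,"hand": 70},
    {"x": 0,"y": 0,"z": -0.02,"ax": 0,"ay": 0,"az": 0,"hand": 70},
    {"x": 0,"y": 0,"z": -0.02,"ax": 0,"ay": 0,"az": 0,"hand": 70}
  ]
}}

```text
clock: 6.45
eef_pos: [424.9, 172.1, 37.5]
tcp_rot: [-3.142, 0.0, 1.338]
contact_force: [-0.2, -0.5, 0.6]
opening: 0.819
grasp_force: 0.0
```

Request:
{"name": "drive_tool", "arguments": {
  "plan": [
    {"x": 0,"y": 0,"z": -0.3,"ax": 0,"ay": 0,"az": 0,"hand": 70},
    {"x": 0,"y": 0,"z": -0.8,"ax": 0,"ay": 0,"az": 0,"hand": 70},
    {"x": 0,"y": 0,"z": -1.6,"ax": 0,"ay": 0,"az": 0,"hand": 70},
    {"x": 0,"y": 0,"z": -2.5,"ax": 0,"ay": 0,"az": 0,"hand": 70},
    {"x": 0,"y": 0,"z": -3.0,"ax": 0,"ay": 0,"az": 0,"hand": 70},
    {"x": 0,"y": 0,"z": -3.0,"ax": 0,"ay": 0,"az": 0,"hand": 70}
  ]
}}

```text
clock: 7.05
eef_pos: [427.0, 173.0, 191.2]
tcp_rot: [3.136, -0.004, 1.338]
contact_force: [-0.3, 0.3, -0.2]
opening: 0.823
grasp_force: 0.0
```

Run:
```python
from h import *
s=monitor.sense(); print(s["eef_pos"],s["contact_force"],s["opening"])
b=imaging.grab_frame("scene")[:,:,::-1]
th=np.deg2rad(76.7);u=np.array([np.cos(th),np.sin(th)])
for k in(-90,0,90): print(proj("scene",[*(np.array([424.2,172.8])+k*u),45]).round(1))
cv2.imwrite("pics/v5.png",cv2.resize(b[180:235,300:375],None,fx=10,fy=10,interpolation=0))
```

```text
[427.03397915 173.02921034 191.1960465 ] [-0.31075444  0.3251645  -0.15672224] 0.8227604758909991
[361.1 200.8]
[338.3 206.9]
[314.9 213.1]
```

View pics/v5.png

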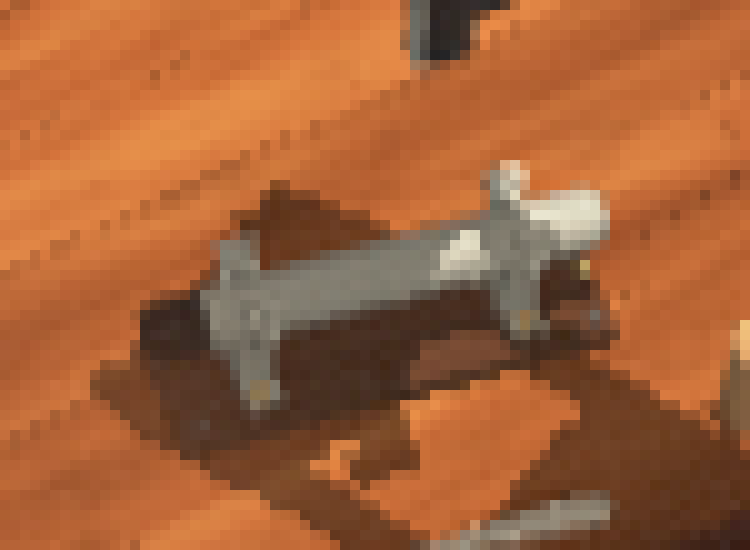

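The muddler lies in both clips below the jaw tips. Its ends are at (314,212.5) and (361,202), within about 1.5 px of the home prediction, and the gripper is clear. Handing in.

```bash
python3 -c "
from rig import r
print(r.sign_off())"
```

```text
the job is handed in; nothing more can be done
None
```

The steel muddler is pressed home in both clips, roughly centred and released; I never touched the wooden one, and the job is handed in at about 7 s on the robot's clock.

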